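Uncover the ring comparator and hold its sprung arms at the loading gap

ROBOT

A 6-joint arm with a two-finger parallel gripper is mounted at the origin on a cart in front of the work surface, level with it; the furniture and walls round the work are solid. World frame = base frame: x ahead of the robot, y to its left, z up, the work surface at z = 0. Lengths are in m, angles in rad, forces in N, time in s.
With the tool pointing down it reaches from about 0.275 to 0.75 m from the base axis. Payload 10.2 kg.
Tool frame: the origin (TCP) lies between the finger pads, 19 mm behind the fingertips; this is the grasp point; z points along the fingers, y is the line along which they close (so a half turn about z gives the same grasp; the last joint's range is limited). The gripper opens to 88 mm and grips with 3 to 60 N. Pads are 18 mm wide; open, the fingers measure 123 mm over their backs; the gripper's body (75 mm by 187 mm) begins 45 mm behind the grasp point.
Start: joints at [0.978, 0.313, 1.498, -0, 1.331, -0.223], TCP at [0.19, 0.49, 0.257] pointing down, gripper open.
Joint ranges: [-2.94, 2.94], [-0.97, 2.17], [0.19, 2.56], [-1.23, 4.37], [0.02, 3.11], [-2.88, 2.88]. Speed limits (rad/s): [2.39, 2.39, 3.01, 3.14, 3.14, 3.14].

INTERFACE

Orientations are given as a 3x3 rotation matrix whose columns are the frame's x, y, z axes.
In Python, from cell import ctrl gives the robot as it stands. The module is installed in compiled form; this text tells all that it offers.
- The arm moves only by the tool shift_gripper, called after "Call:" as name(argument=value, ...), one argument or row to a line, values as JSON. Schema: {"type":"object","properties":{"increments":{"type":"object","properties":{"rows":{"type":"array","items":{"type":"array","items":{"type":"number"},"minItems":7,"maxItems":7},"minItems":1,"maxItems":8}},"additionalProperties":false,"required":["rows"]},"only":{"type":"string"},"quiet":{"type":"boolean"},"lines":{"type":"string"}},"required":["increments"],"additionalProperties":false}. increments is an object whose key "rows" holds a list of rows, 1 to 8 of them, each of 7 numbers: the opening from 0.0 (shut) to 1.0 (fully open), then dx, dy, dz in normalised numbers (1 is 0.5 m), then a rotation vector rx, ry, rz in fractions of the full range, 1 being pi/2 rad; each row shifts and turns the commanded pose from where the row before left it, along the tool's axes as they then stand; what a row does not reach is not made up. A row lasts 1/12 s, in which the tool goes at most 0.0417 m and 0.125 rad, less where a joint would pass 70% of its speed; a pose out of reach is approached as far as the arm can. The fingers move at their own pace and stop on an object; the grip force is fixed at half the most. Time passes only in rows, so rows that do not move let the fingers close. The tool returns the time, the measured TCP pose, the force, the opening and the grip force at its end. only (a regular expression) keeps the lines of the reply that match it, lines (a string "A,B") keeps lines A to B, and quiet returns only ok. Input that does not fit is refused with a message, and nothing moves.
- ctrl.get_obs(): the state, without advancing time (a new reading comes with each control period).
- ctrl.read_camera(name): name is "scene" or "top" or "wrist"; returns a dict with "color" (420x560x3 uint8, red, green, blue), "intrinsics" (3x3 intrinsics, pixels), "dist" ([k1, k2, p1, p2, k3] as OpenCV has them; the pictures are not rectified), "T" (4x4, takes a point from camera to world coordinates). Camera axes: x right, y up, looking along -z (the intrinsics and any distortion apply to the point x, -y, -z); pixel columns grow to the right and rows downward; lengths in m; the calibration is good to about 2 mm. A picture is of the moment at which its call begins. There is no depth.
- ctrl.close_job(): hands the job in; it is judged then, once.
Trained networks look in a picture, given as the dict that the camera call returned (one of the last four; its "shot" number tells which), for a name from the list of things; names that differ only in an ending like _2 or _b are one class to them, and where a whole thing is asked for, a point or a joint stands for the part that bears it (a point fixed in the world has none). Each returns a list of dicts, best first, with "p" (0 to 1); they miss things now and then, are a little off and sometimes report something else, mostly with a low value. They report only what shows in the picture. A call takes as long as a camera call.
- ctrl.spot_in(picture, name): "centre" ([column, row] as shares, 0 to 1, of the picture: columns of its width, rows of its height, amid what is visible of it).
- ctrl.regions_of(picture, name): "pixels" (420x560 bool, what is visible of it) and "centre" ([column, row] as shares, 0 to 1, of the picture: columns of its width, rows of its height, amid what is visible of it).
- ctrl.landmark_of(picture, name): "centre" ([column, row] as shares, 0 to 1, of the picture: columns of its width, rows of its height: a listed point, or the origin of a listed thing).
The state is a dict: "clock": time; "qpos": joint angles; "qd": joint speeds; "tau": joint torques, N m; "tcp_pos": TCP position; "eef_rot": TCP orientation; "wrist_force": force on the tool from outside, world axes, zero at the start; "wrist_torque": the same for the moment, N m; "grip_width": opening from 0.0 (shut) to 1.0 (fully open); "gripper_force": force on a finger pad.
Only numpy, scipy, OpenCV 4.12 (cv2) and the standard library are available. Lean on these libraries where they do the work, as an engineer would, in place of code of your own. Each camera call takes 0.05 s, during which the arm holds its last target. There are 200 camera calls.

TASK

Lift the red dust cap straight up off the two measuring fingers of the ring comparator and stand it, mouth down, on the blue rubber mat. Then pinch the comparator's two sprung arms together by their black grip pads until the fingers are 12 mm apart, one about at each green line on the little round table (never squeezing them closer than 6 mm, which would strain the arms), and finish still holding them steady at that gap so that I can slip the setting ring over the fingers. Leave the ring and everything else where they are.

Things in the scene. Friction and masses are not known exactly. Their poses are not given: they have to be found in the camera images.
- ring_comparator: Fixed grey bench comparator. Base x -95..+125, y +-34, top 16 mm up; pivot housing x +35..+115, y +-27 with a dial lying on it, 78 mm high; round steel table on a yoke at x = -65. Two leaf arms (a at +y, b at -y) run like tweezers from housing to table along -x; a finger rises from each through the table slot. Origin: underside of the base, 65 mm from the table axis; z up, y across the arms
- table (a point): Centre of the round ring table's top face, on the axis of the cap as it stands at the start; 64 mm above the bench, at comparator (-65, 0, 64) mm. The fingers stand 16 mm above this face, either side of this point along y. Axes as the comparator's.
- grip_mid (a point): The point midway between the two grip pads, at mid height of the pads, at comparator (-17, 0, 50) mm, so 50 mm above the bench. Axes as the comparator's; to squeeze, close the gripper along y here, tool pointing down.
- pad_a (a point): Middle of the outer face of arm a's grip pad (black, ribbed, 34 mm along the arm, 38 to 62 mm above the bench). Outer faces of the two pads: 49.5 mm apart at rest; 40 mm apart and parallel when the fingers are 12 mm apart. Pads are 102 mm, fingers 150 mm from the arm pivots: 1 mm at the pads is 1.47 mm of gap. Each pad needs 3.4 N to start moving, 6.6 N at the mark.
- pad_b (a point): Middle of the outer face of arm b's grip pad, the same on the -y side.
- tip_a (a point): Top of the measuring finger of arm a: an upright steel pin 5 mm in diameter, on its axis, 80 mm above the bench. Clear gap between the fingers = distance between tip_a and tip_b minus 5 mm: 26 mm at rest, 12 mm at the green lines (tips 17 mm apart, each 8.5 mm from the table's centre).
- tip_b (a point): Top of the measuring finger of arm b, the same on the -y side.
- leaf_a (a joint): Angle of arm a, rad: 0 at rest (sprung open against its stop), 0.047 with its finger at the green line, 0.085 end of travel; grows as it is squeezed inward. It springs back when let go.
- leaf_b (a joint): Angle of arm b, rad, the same.
- cap: Red plastic dust cap, a round cup 48 mm in outer and 42 mm in inner diameter, 38 mm high with a 4 mm closed top, 60 g, standing mouth down on the ring table over the fingers. Origin: centre of its rim plane (its underside), z up through the closed top; at the start the origin is 64 mm above the bench.
- mat: Blue square rubber mat, 100 x 100 x 4 mm, fixed flat on the right-hand bench, to the right of the comparator. That bench lies 4 mm lower than the left one, so the top of the mat is at z = 0. Origin: centre of its underside; x and y along its sides.
- setting_ring: Steel setting ring gauge with a black knurled rim, 39 mm across and 14 mm high, lying on the bench near the robot. Origin: centre of its underside. Leave it.
- vee_block: Small steel V block, 44 x 32 x 30 mm, at the back left of the bench. Origin: centre of its underside. Leave it.
- wax_tin: Flat round tin with a red lid, 48 mm across and 19 mm high, at the back left of the bench. Origin: centre of its underside. Leave it.

How it is judged:
By the outcome, as a careful person would: the job done as asked, in the order asked, and still so for the second after the job is handed in, while the arm keeps its last pose, push and grip.
It also fails if it takes over 61 s, if anything falls off the work surface, if the arm or the gripper's body presses on something with over 40 N, if the wrist force passes 120 N, or if a joint passes its speed limit or range.

## Working session

There is one attempt and no reset: what is moved stays moved. The work goes in short steps, Python scripts to look and compute and a tool call to move; the robot and the scene stay as the last step left them, time stands still between calls to the robot, and variables do not carry over. Pictures are saved under pics/ and viewed, at most 13 in all, crops included, and the job is handed in when it is done.

```bash
mkdir -p pics
```

Create h.py:
```python
import numpy as np, cv2
from cell import ctrl
def ray(pic,c):
    K=np.array(pic["intrinsics"]);d=np.array(pic["dist"]);T=np.array(pic["T"])
    uv=np.array([[[c[0]*560,c[1]*420]]],float)
    n=cv2.undistortPoints(uv,K,d)[0,0]
    v=T[:3,:3]@np.array([n[0],-n[1],-1.]);return T[:3,3],v/np.linalg.norm(v)
def atz(pic,c,z):
    o,v=ray(pic,c);return o+v*(z-o[2])/v[2]
def tri(rs):
    A=0;b=0
    for o,v in rs:
        P=np.eye(3)-np.outer(v,v);A=A+P;b=b+P@o
    return np.linalg.solve(A,b)
def save(pic,n): cv2.imwrite("pics/"+n,pic["color"][:,:,::-1])
```

Run:
```python
from h import *
np.set_printoptions(precision=4,suppress=True)
o=ctrl.get_obs();print(o["clock"],o["tcp_pos"],o["eef_rot"],o["wrist_force"],o["grip_width"])
Z=dict(cap=.064,mat=-.004,table=.064,grip_mid=.05,ring_comparator=0,pad_a=.05,tip_a=.08,setting_ring=0,wax_tin=0,vee_block=0)
ps={}
for n in("top","scene"):
    p=ctrl.read_camera(n);save(p,n+"0.png");ps[n]=p;print(n,p["T"][:3,3])
    for k,z in Z.items():
        for r in ctrl.landmark_of(p,k)[:2]: print(n,k,round(r["p"],2),np.array(r["centre"])*[560,420],atz(p,r["centre"],z))
```

```bash
cd pics; python3 -c "
import cv2;cv2.imwrite('both.png',cv2.hconcat([cv2.resize(cv2.imread(f),(400,300)) for f in('top0.png','scene0.png')]))"
```

```text
0.0 [0.1896 0.4893 0.2569] [[-0.9324  0.3614 -0.0007]
 [ 0.3614  0.9324 -0.0011]
 [ 0.0003 -0.0013 -1.    ]] [-0.8999 -0.9489 -0.6485] 0.9976492575451199
top [0.4392 0.0803 0.9229]
top cap 0.71 [245.112 191.604] [0.6302 0.1698 0.064 ]
top mat 0.56 [379.904 192.486] [ 0.6366 -0.1578 -0.004 ]
top table 0.78 [248.92  192.696] [0.6274 0.161  0.064 ]
top table 0.71 [239.288 185.808] [0.6441 0.1833 0.064 ]
top grip_mid 0.61 [265.216 183.204] [0.6524 0.124  0.05  ]
top ring_comparator 0.61 [270.704 183.918] [0.6626 0.1129 0.    ]
top pad_a 0.57 [269.024 187.614] [0.6417 0.1152 0.05  ]
top pad_a 0.44 [255.584 175.182] [0.6723 0.1465 0.05  ]
top tip_a 0.6 [242.592 186.69 ] [0.6381 0.1739 0.08  ]
top tip_a 0.47 [248.192 195.594] [0.6172 0.1612 0.08  ]
top setting_ring 0.72 [333.984 294.   ] [ 0.3918 -0.0339  0.    ]
top wax_tin 0.88 [163.296 172.284] [0.6989 0.384  0.    ]
top vee_block 0.82 [192.304 183.918] [0.6669 0.309  0.    ]
scene [-0.1185 -0.227   0.9284]
scene cap 0.5 [265.216 184.296] [0.6227 0.1741 0.064 ]
scene mat 0.74 [373.688 235.62 ] [ 0.6369 -0.1471 -0.004 ]
scene table 0.64 [267.12  182.784] [0.6303 0.172  0.064 ]
scene grip_mid 0.7 [267.624 182.7  ] [0.6433 0.1773 0.05  ]
scene grip_mid 0.62 [282.688 187.194] [0.646  0.1315 0.05  ]
scene ring_comparator 0.78 [289.184 196.392] [ 0.6644  0.1189 -0.    ]
scene pad_a 0.59 [283.08  193.494] [0.6247 0.1201 0.05  ]
scene pad_a 0.54 [279.384 185.514] [0.6479 0.1426 0.05  ]
scene tip_a 0.67 [270.088 186.984] [0.6057 0.1502 0.08  ]
scene tip_a 0.66 [267.792 173.586] [0.6492 0.1792 0.08  ]
scene setting_ring 0.75 [299.6  287.28] [ 0.4008 -0.032   0.    ]
scene wax_tin 0.7 [215.096 162.498] [0.6939 0.388  0.    ]
scene vee_block 0.55 [232.008 175.308] [0.6675 0.3118 0.    ]
```

View pics/top0.png

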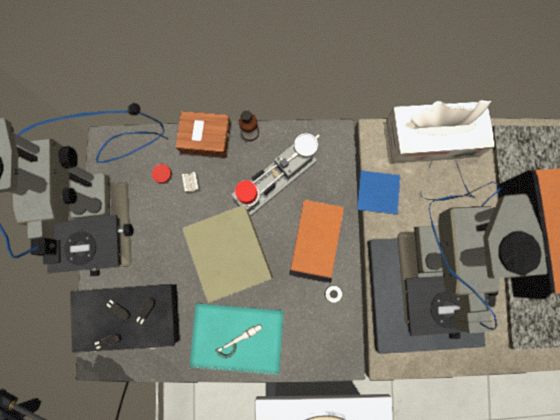

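View pics/scene0.png

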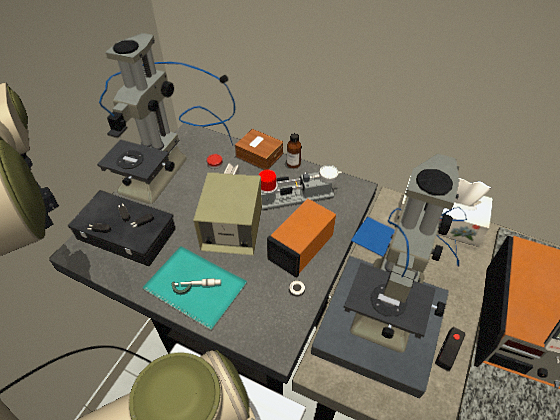

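Top view: the cap is at about (246,191), the dial at (306,145) and the mat at (379,192). A tall olive box at (225,253) and an orange box at (317,240) stand in front. The detections agree with the picture, so I'm moving over the comparator for a wrist view.

The manual's scale: shifts go in shares of 0.5 m and turns go in shares of pi/2 rad. Converting my numbers, -0.034 m / 0.5 = -0.068, -0.009 m / 0.5 = -0.018.

Call:
shift_gripper(
  increments={"rows": [[1,-0.068,-0.018,0,0,0,0],[1,-0.068,-0.018,0,0,0,0],[1,-0.068,-0.018,0,0,0,0],[1,-0.068,-0.018,0,0,0,0],[1,-0.068,-0.018,0,0,0,0],[1,-0.068,-0.018,0,0,0,0],[1,-0.068,-0.018,0,0,0,0],[1,-0.068,-0.018,0,0,0,0]]},
)

```text
clock: 1.77
tcp_pos: [0.4186, 0.3228, 0.2576]
eef_rot: [[-0.932, 0.361, 0.0], [0.361, 0.932, 0.0], [-0.0, 0.0, -1.0]]
wrist_force: [-0.2, -0.1, 0.8]
grip_width: 1.003
gripper_force: 0.0
```

Call:
shift_gripper(
  increments={"rows": [[1,-0.068,-0.018,0,0,0,0],[1,-0.068,-0.018,0,0,0,0],[1,-0.068,-0.018,0,0,0,0],[1,-0.068,-0.018,0,0,0,0],[1,-0.068,-0.018,0,0,0,0],[1,0,0,0,0,0,0.0764],[1,0,0,0,0,0,0.0764],[1,0,0,0,0,0,0.0764]]},
)

```text
clock: 2.43
tcp_pos: [0.56, 0.2201, 0.257]
eef_rot: [[-0.741, 0.672, -0.001], [0.672, 0.741, -0.0], [0.0, -0.0, -1.0]]
wrist_force: [-0.5, -0.1, -0.0]
grip_width: 1.0
gripper_force: 0.0
```

Call:
shift_gripper(
  increments={"rows": [[1,0,0,0,0,0,0.0764],[1,0,0,0,0,0,0.0764],[1,0,0,0,0,0,0],[1,0,0,0,0,0,0]]},
)

```text
clock: 2.77
tcp_pos: [0.5596, 0.2207, 0.2574]
eef_rot: [[-0.568, 0.823, -0.0], [0.823, 0.568, -0.0], [-0.0, -0.0, -1.0]]
wrist_force: [-0.8, -0.2, -0.3]
grip_width: 1.001
gripper_force: 0.0
```

Create look.py:
```python
from h import *
import sys
np.set_printoptions(precision=4,suppress=True)
o=ctrl.get_obs();print(o["clock"],o["tcp_pos"],o["eef_rot"][:,0],o["qpos"],o["wrist_force"],o["grip_width"]*88)
Z=dict(cap=.064,table=.064,grip_mid=.05,ring_comparator=0,pad_a=.05,tip_a=.08,mat=-.004)
p=ctrl.read_camera("wrist");save(p,sys.argv[1]);print(p["T"][:3,3])
for k in (sys.argv[2:] or Z):
    for r in ctrl.landmark_of(p,k)[:2]: print(k,round(r["p"],2),np.array(r["centre"])*[560,420],atz(p,r["centre"],Z[k]))
```

```bash
python3 look.py w1.png
```

```text
2.7667 [0.5596 0.2207 0.2574] [-0.5684  0.8227 -0.    ] [ 0.1811  0.4843  1.25   -0.      1.4074 -0.4236] [-0.8425 -0.2305 -0.3303] 88.04825734852656
[0.5153 0.2819 0.385 ]
cap 0.87 [293.328 254.814] [0.6184 0.164  0.064 ]
cap 0.69 [298.872 277.116] [0.6415 0.1434 0.064 ]
grip_mid 0.97 [298.312 283.5  ] [0.6519 0.1294 0.05  ]
ring_comparator 0.86 [297.584 273.714] [0.6618 0.1192 0.    ]
ring_comparator 0.6 [ 83.384 255.906] [ 0.3924 -0.0307  0.    ]
pad_a 0.52 [317.52 283.92] [0.6727 0.143  0.05  ]
pad_a 0.45 [281.008 285.18 ] [0.6348 0.1146 0.05  ]
mat 0.56 [190.904 383.208] [ 0.6354 -0.1509 -0.004 ]
```

View pics/w1.png

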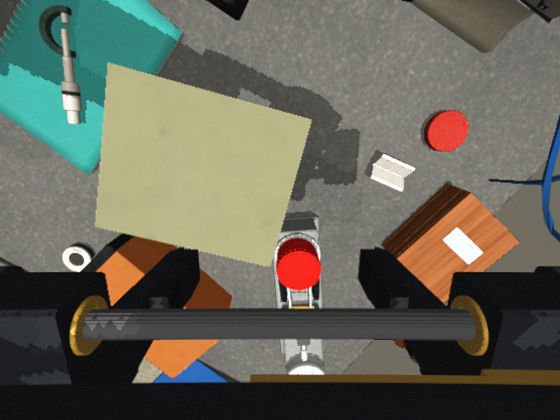

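Wrist view: the cap is at (299,265), in line with the comparator arms below it at (300,300). The olive box is tall and its corner at (272,266) comes close to the comparator. I'll compute the box heights next.

Create g.py:
```python
from h import *
np.set_printoptions(precision=4,suppress=True)
P={n:ctrl.read_camera(n) for n in("top","scene","wrist")}
s=lambda a:np.array(a)/[560,420]
def T(l,**k):
    rs=[ray(P[n],s(c)) for n,c in k.items()];X=tri(rs)
    print(l,X,"res",[round(float(np.linalg.norm(np.cross(X-o,v))),4) for o,v in rs])
T("olive near",top=(242,208),wrist=(272,266));T("olive L",top=(183,228),wrist=(311,118));T("olive R",top=(271,276),wrist=(96,226));T("olive far",top=(207,301),wrist=(107,62))
T("orange BL",top=(304,201),scene=(305,201));T("orange BR",top=(343,206),scene=(335,203))
for n in P:
  for k in("cap","mat","ring_comparator"):
    for r in ctrl.regions_of(P[n],k)[:1]:
        m=r["pixels"].astype(np.uint8);ys,xs=np.where(m);print(n,k,round(r["p"],2),m.sum(),xs.min(),xs.max(),ys.min(),ys.max(),np.array(r["centre"])*[560,420])
# red top disc of cap in wrist: bright red
for n in("wrist","top"):
    c=P[n]["color"].astype(int);m=((c[...,0]>200)&(c[...,1]<60)&(c[...,2]<70)).astype(np.uint8)
    k,_,st,ce=cv2.connectedComponentsWithStats(m)
    for i in range(1,k):
        if st[i,4]>60: print(n,st[i],ce[i],atz(P[n],s(ce[i]),.102))
# dial white disc centre
w=P["wrist"]["color"];t=P["top"]["color"]
print(atz(P["top"],s((306,145)),.078))
im=cv2.resize(t[110:310,170:440][:,:,::-1],None,fx=2.9,fy=2.9,interpolation=cv2.INTER_CUBIC);cv2.imwrite("pics/topc.png",im)
```

```bash
python3 g.py
```

```text
olive near [0.5821 0.1695 0.1365] res [0.003, 0.003]
olive L [0.54   0.2987 0.1164] res [0.0016, 0.0016]
olive R [0.4346 0.1113 0.134 ] res [0.0029, 0.0029]
olive far [0.3877 0.2416 0.1395] res [0.0016, 0.0016]
orange BL [0.5993 0.0398 0.0842] res [0.0044, 0.0044]
orange BR [ 0.5792 -0.0423  0.1358] res [0.0003, 0.0003]
top cap 0.82 396 236 257 182 204 [244.776 190.806]
top mat 0.62 1597 358 399 171 213 [380.128 192.99 ]
top ring_comparator 0.97 2422 233 317 134 214 [283.304 168.   ]
scene cap 0.72 284 261 275 170 191 [264.712 181.482]
scene ring_comparator 0.61 1863 262 340 166 210 [302.792 192.78 ]
wrist cap 0.78 1872 276 320 238 289 [297.08 262.5 ]
wrist mat 0.92 891 157 228 361 383 [197.512 374.808]
wrist [ 277  251   44   39 1330] [298.6135 269.8068] [0.6211 0.1666 0.102 ]
top [236 181  18  10  72] [244.0139 185.5972] [0.6353 0.1683 0.102 ]
top [237 188  19  13  64] [245.9531 195.0312] [0.614 0.164 0.102]
[0.7343 0.0275 0.078 ]
```

View pics/topc.png

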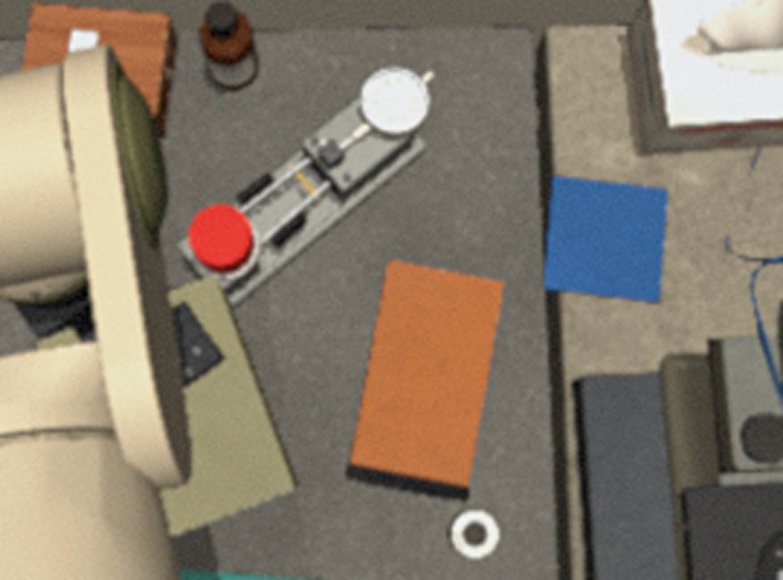

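The boxes are about 0.13 m tall (olive, with a corner 45 mm from the cap axis) and 0.085–0.135 m (orange). The comparator's yaw is about -51°. I'll grip the cap high, with the fingers closing along world y, which keeps the gripper body off the olive box.

In the tool's units: -0.02 m / 0.5 = -0.04, 0.0055 m / 0.5 = 0.011, -0.12 rad / 1.5708 = -0.0764.

Call:
shift_gripper(
  increments={"rows": [[1,-0.04,0.011,0.04,0,0,0],[1,-0.04,0.011,0.04,0,0,0],[1,-0.04,0.011,0.04,0,0,0],[1,-0.04,0.011,0.04,0,0,0],[1,0,0,0,0,0,-0.0764],[1,0,0,0,0,0,-0.0764],[1,0,0,0,0,0,-0.0764],[1,0,0,0,0,0,-0.0764]]},
  quiet=true,
)

```text
ok
```

Call:
shift_gripper(
  increments={"rows": [[1,0,0,0,0,0,-0.0764],[1,0,0,0,0,0,-0.0764],[1,0,0,0,0,0,-0.0764],[1,0,0,0,0,0,-0.0764],[1,0,0,0,0,0,0],[1,0,0,0,0,0,0]]},
)

```text
clock: 4.93
tcp_pos: [0.623, 0.1671, 0.1774]
eef_rot: [[-1.0, 0.013, -0.0], [0.013, 1.0, 0.0], [0.0, 0.0, -1.0]]
wrist_force: [-0.6, 0.4, 0.2]
grip_width: 0.998
gripper_force: 0.0
```

```bash
python3 look.py w2.png
```

Run:
```python
from h import *
p=ctrl.read_camera("wrist")
for r in ctrl.regions_of(p,"cap")[:1]:
    m=r["pixels"].astype(np.uint8);ys,xs=np.where(m);print(r["p"],m.sum(),xs.min(),xs.max(),ys.min(),ys.max())
# project candidate top rim circle
T=np.linalg.inv(p["T"])
X=np.array([[.6235+.024*np.cos(a),.167+.024*np.sin(a),.102] for a in np.linspace(0,6.28,40)])
q=X@T[:3,:3].T+T[:3,3];q=q*[1,-1,-1]
u=cv2.projectPoints(q,np.zeros(3),np.zeros(3),np.array(p["intrinsics"]),np.array(p["dist"]))[0][:,0]
im=p["color"][:,:,::-1].copy();cv2.polylines(im,[u.round().astype(np.int32)],True,(0,255,255),1);cv2.imwrite("pics/w2.png",im)
```

```text
4.9333 [0.623  0.1671 0.1774] [-0.9999  0.0134  0.0001] [ 0.0808  0.6419  1.206   0.      1.2937 -1.4766] [-0.6489  0.4174  0.1961] 87.78470780616772
[0.5458 0.1666 0.305 ]
cap 0.72 [276.92  211.386] [0.6218 0.1643 0.064 ]
grip_mid 0.75 [241.192 237.51 ] [0.6514 0.1303 0.05  ]
ring_comparator 0.77 [231.896 230.286] [0.6633 0.1133 0.    ]
ring_comparator 0.52 [255.192 259.392] [0.6994 0.1378 0.    ]
pad_a 0.78 [254.912 257.418] [0.6721 0.1424 0.05  ]
pad_a 0.74 [219.408 218.484] [0.6323 0.1113 0.05  ]
mat 0.58 [277.592 211.386] [ 0.6432  0.1644 -0.004 ]
0.65 3588 247 310 185 255
```

View pics/w2.png

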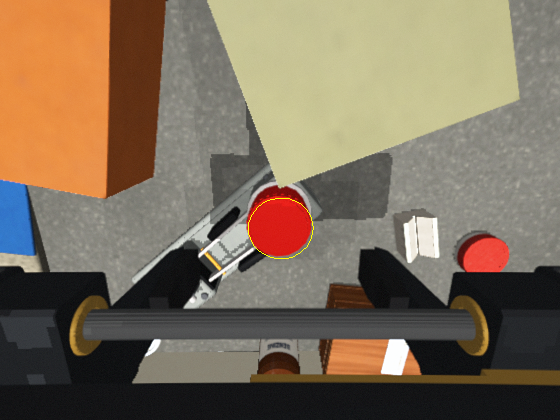

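The yellow circle predicted for a cap at (0.6235, 0.167) lands exactly on the cap top at (280,228), so I'm descending to grip it.

Run:
```python
from h import *
np.set_printoptions(precision=4,suppress=True)
p=ctrl.read_camera("wrist");t=ctrl.read_camera("top");s=lambda a:np.array(a)/[560,420]
print("orange bottom",atz(p,s((154,178)),0))
for l,a,b in(("orange",(105,198),(303.4,200.3)),("olive",(284,186),(242,208))):
    rs=[ray(p,s(a)),ray(t,s(b))];X=tri(rs);print(l,X,[np.linalg.norm(np.cross(X-o,v)) for o,v in rs])
for z in(.08,.09,.1,.11,.12): print(z,atz(p,s((105,198)),z))
```

```text
orange bottom [0.6038 0.0352 0.    ]
orange [0.6009 0.0378 0.0941] [np.float64(0.00034932723471962354), np.float64(0.00034932723472002746)]
olive [0.5785 0.1682 0.1502] [np.float64(0.001994601924805975), np.float64(0.0019946019248060715)]
0.08 [0.6042 0.0292 0.08  ]
0.09 [0.6016 0.0353 0.09  ]
0.1 [0.599  0.0414 0.1   ]
0.11 [0.5964 0.0475 0.11  ]
0.12 [0.5938 0.0536 0.12  ]
```

Call:
shift_gripper(
  increments={"rows": [[1,0,0,0.06,0,0,0],[1,0,0,0.06,0,0,0],[1,0,0,0.039,0,0,0],[1,0,0,0,0,0,0],[0.45,0,0,0,0,0,0],[0.45,0,0,0,0,0,0],[0.45,0,0,0,0,0,0],[0.45,0,0,0,0,0,0]]},
)

```text
clock: 6.2
tcp_pos: [0.6236, 0.1672, 0.0995]
eef_rot: [[-1.0, 0.01, 0.003], [0.01, 1.0, 0.0], [-0.003, 0.0, -1.0]]
wrist_force: [-0.3, 0.8, 0.1]
grip_width: 0.72
gripper_force: 0.0
```

Call:
shift_gripper(
  increments={"rows": [[0.45,0,0,0,0,0,0],[0.45,0,0,0,0,0,0],[0.45,0,0,0,0,0,0],[0.45,0,0,0,0,0,0]]},
)

```text
clock: 6.53
tcp_pos: [0.6231, 0.1672, 0.0984]
eef_rot: [[-1.0, 0.01, 0.001], [0.01, 1.0, 0.0], [-0.001, 0.0, -1.0]]
wrist_force: [-1.1, -0.8, 3.0]
grip_width: 0.53
gripper_force: 29.8
```

In the tool's units: -0.03 m / 0.5 = -0.06, -0.01 m / 0.5 = -0.02.

Call:
shift_gripper(
  increments={"rows": [[0.4,0,0,-0.03,0,0,0],[0.4,0,0,-0.05,0,0,0],[0.4,0,0,-0.06,0,0,0],[0.4,0,0,-0.06,0,0,0],[0.4,0,0,-0.02,0,0,0],[0.4,0,0,0,0,0,0]]},
)

```text
clock: 7.03
tcp_pos: [0.6238, 0.1672, 0.2103]
eef_rot: [[-1.0, 0.01, 0.005], [0.01, 1.0, 0.0], [-0.005, 0.0, -1.0]]
wrist_force: [0.3, 0.1, 0.6]
grip_width: 0.534
gripper_force: 29.9
```

Call:
shift_gripper(
  increments={"rows": [[0.4,-0.004,-0.04,0,0,0,0],[0.4,-0.004,-0.07,0,0,0,0],[0.4,-0.004,-0.07,0,0,0,0],[0.4,-0.004,-0.07,0,0,0,0],[0.4,-0.004,-0.07,0,0,0,0],[0.4,-0.004,-0.07,0,0,0,0],[0.4,-0.004,-0.07,0,0,0,0],[0.4,-0.004,-0.07,0,0,0,0]]},
)

```text
clock: 7.7
tcp_pos: [0.6356, -0.0996, 0.2053]
eef_rot: [[-1.0, 0.01, -0.003], [0.01, 1.0, 0.001], [0.003, 0.001, -1.0]]
wrist_force: [0.1, -0.3, -1.4]
grip_width: 0.525
gripper_force: 29.9
```

Call:
shift_gripper(
  increments={"rows": [[0.4,-0.002,-0.07,0,0,0,0],[0.4,0,-0.038,0,0,0,0],[0.4,0,0,0,0,0,0]]},
)

```text
clock: 7.95
tcp_pos: [0.6359, -0.1559, 0.2049]
eef_rot: [[-1.0, 0.014, -0.004], [0.014, 1.0, 0.001], [0.004, 0.001, -1.0]]
wrist_force: [-0.4, 0.2, -1.0]
grip_width: 0.526
gripper_force: 29.9
```

Create chk.py:
```python
from h import *
import sys
np.set_printoptions(precision=4,suppress=True)
for n in("wrist","top","scene"):
    p=ctrl.read_camera(n)
    if len(sys.argv)>1: save(p,n+sys.argv[1])
    for k,z in dict(cap=.0,mat=-.004).items():
        for r in ctrl.landmark_of(p,k)[:2]: print(n,k,round(r["p"],2),np.array(r["centre"])*[560,420],atz(p,r["centre"],z))
```

```bash
python3 chk.py A.png
```

```text
wrist cap 0.76 [278.376 250.488] [ 0.7135 -0.1585  0.    ]
wrist mat 0.93 [282.912 186.312] [ 0.6333 -0.152  -0.004 ]
top mat 0.7 [381.024 190.302] [ 0.6421 -0.1609 -0.004 ]
top mat 0.35 [248.472 196.518] [ 0.6326  0.1686 -0.004 ]
scene cap 0.8 [387.576 191.016] [ 0.8115 -0.134   0.    ]
scene cap 0.51 [266.    182.616] [0.6849 0.2049 0.    ]
scene mat 0.72 [371.    235.494] [ 0.6341 -0.1404 -0.004 ]
```

View pics/wristA.png

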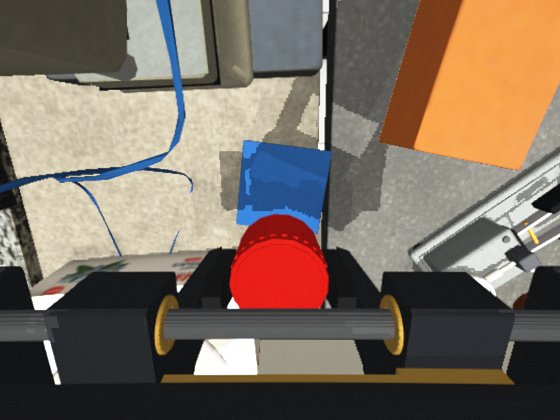

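The cap is held upright above the mat. The mat is at (283,186) in the picture, which gives (0.633, -0.152), so I'm lowering.

In the tool's units: 0.035 m / 0.5 = 0.07, 0.03 m / 0.5 = 0.06.

Call:
shift_gripper(
  increments={"rows": [[0.4,0.004,0.004,0.06,0,0,0],[0.4,0.002,0.004,0.07,0,0,0],[0.4,0,0,0.07,0,0,0],[0.4,0,0,0.06,0,0,0],[0.4,0,0,0.04,0,0,0],[0.4,0,0,0.028,0,0,0],[0.4,0,0,0,0,0,0],[0.4,0,0,0,0,0,0]]},
)

```text
clock: 9.07
tcp_pos: [0.6342, -0.1479, 0.0444]
eef_rot: [[-1.0, 0.01, 0.0], [0.01, 1.0, -0.0], [-0.0, -0.0, -1.0]]
wrist_force: [1.0, 0.1, -0.5]
grip_width: 0.528
gripper_force: 29.9
```

Call:
shift_gripper(
  increments={"rows": [[0.4,0,0,0.006,0,0,0],[0.4,0,0,0,0,0,0],[0.4,0,0,0,0,0,0]]},
)

```text
clock: 9.32
tcp_pos: [0.6343, -0.1481, 0.042]
eef_rot: [[-1.0, 0.01, 0.002], [0.01, 1.0, -0.001], [-0.002, -0.001, -1.0]]
wrist_force: [-0.5, -1.0, -0.1]
grip_width: 0.533
gripper_force: 29.9
```

In the tool's units: 0.004 m / 0.5 = 0.008, 0.002 m / 0.5 = 0.004.

Call:
shift_gripper(
  increments={"rows": [[0.4,0,0,0.008,0,0,0],[0.4,0,0,0,0,0,0],[0.4,0,0,0.004,0,0,0],[0.4,0,0,0,0,0,0],[0.4,0,0,0,0,0,0]]},
)

```text
clock: 9.73
tcp_pos: [0.6338, -0.148, 0.0348]
eef_rot: [[-1.0, 0.01, -0.0], [0.01, 1.0, 0.0], [0.0, 0.0, -1.0]]
wrist_force: [-0.2, -0.5, -1.1]
grip_width: 0.527
gripper_force: 29.9
```

Call:
shift_gripper(
  increments={"rows": [[0.4,0,0,0.002,0,0,0],[0.4,0,0,0,0,0,0],[0.4,0,0,0,0,0,0]]},
)

```text
clock: 9.98
tcp_pos: [0.634, -0.148, 0.0344]
eef_rot: [[-1.0, 0.01, 0.0], [0.01, 1.0, -0.0], [-0.0, -0.0, -1.0]]
wrist_force: [-1.8, 0.7, 4.4]
grip_width: 0.527
gripper_force: 29.8
```

Call:
shift_gripper(
  increments={"rows": [[0.6,0,0,0,0,0,0],[0.7,0,0,0,0,0,0],[0.8,0,0,0,0,0,0],[0.8,0,0,0,0,0,0],[0.8,0,0,0,0,0,0],[0.8,0,0,0,0,0,0]]},
)

```text
clock: 10.48
tcp_pos: [0.6339, -0.148, 0.0338]
eef_rot: [[-1.0, 0.01, -0.0], [0.01, 1.0, 0.0], [0.0, 0.0, -1.0]]
wrist_force: [0.9, -0.6, -0.5]
grip_width: 0.8
gripper_force: 0.0
```

Call:
shift_gripper(
  increments={"rows": [[0.8,0,0,-0.04,0,0,0],[0.8,0,0,-0.06,0,0,0],[0.8,0,0,-0.07,0,0,0],[0.8,0,0,-0.08,0,0,0],[0.8,0,0,-0.08,0,0,0],[0.8,0,0,0,0,0,0]]},
)

```text
clock: 10.98
tcp_pos: [0.6361, -0.1488, 0.2078]
eef_rot: [[-1.0, 0.01, 0.013], [0.01, 1.0, -0.005], [-0.013, -0.005, -1.0]]
wrist_force: [0.7, -0.9, 1.3]
grip_width: 0.801
gripper_force: 0.0
```

```bash
python3 chk.py B.png
```

```text
wrist cap 0.56 [279.776 182.406] [ 0.632  -0.1498  0.    ]
top cap 0.52 [378.392 191.898] [ 0.6373 -0.1531  0.    ]
top mat 0.91 [379.624 191.898] [ 0.6381 -0.1571 -0.004 ]
scene cap 0.84 [372.68  237.006] [ 0.6279 -0.1465 -0.    ]
scene cap 0.69 [295.008 288.582] [ 0.3926 -0.0233  0.    ]
scene mat 0.86 [372.176 236.292] [ 0.6329 -0.1441 -0.004 ]
```

View pics/wristB.png

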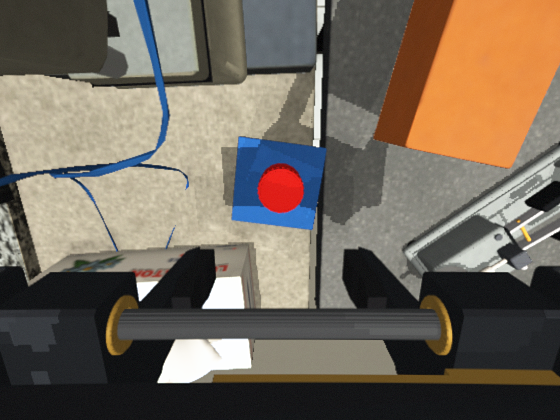

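The cap stands on the mat at (281,188), well inside its edges. Next I go to the grip pads.

In the tool's units: 0.036 m / 0.5 = 0.072, -0.002 m / 0.5 = -0.004.

Call:
shift_gripper(
  increments={"rows": [[1,-0.004,0.06,0,0,0,0],[1,-0.004,0.072,0,0,0,0],[1,-0.004,0.072,0,0,0,0],[1,-0.004,0.072,0,0,0,0],[1,-0.004,0.072,0,0,0,0],[1,-0.004,0.072,0,0,0,0],[1,-0.004,0.072,0,0,0,0],[1,-0.002,0.06,0,0,0,0]]},
  quiet=true,
)

```text
ok
```

Call:
shift_gripper(
  increments={"rows": [[1,0,0,0,0,0,0.0764],[1,0,0,0,0,0,0.0764],[1,0,0,0,0,0,0.0764],[1,0,0,0,0,0,0.0764],[1,0,0,0,0,0,0.0764],[1,0,0,0,0,0,0.0764],[1,0,0,0,0,0,0.0764],[1,0,0,0,0,0,0.0363]]},
)

```text
clock: 12.77
tcp_pos: [0.6515, 0.1278, 0.1984]
eef_rot: [[-0.611, 0.791, -0.001], [0.791, 0.611, -0.0], [0.0, -0.001, -1.0]]
wrist_force: [-0.7, -0.1, -0.1]
grip_width: 0.999
gripper_force: 0.0
```

Call:
shift_gripper(
  increments={"rows": [[1,0,0,0,0,0,0],[1,0,0,0,0,0,0]]},
)

```text
clock: 12.93
tcp_pos: [0.6515, 0.1278, 0.1985]
eef_rot: [[-0.618, 0.786, -0.001], [0.786, 0.618, -0.0], [0.0, -0.001, -1.0]]
wrist_force: [-0.8, -0.7, -0.2]
grip_width: 1.001
gripper_force: 0.0
```

```bash
python3 look.py w3.png pad_a tip_a table grip_mid
```

```text
12.9333 [0.6515 0.1278 0.1985] [-0.6179  0.7862  0.0003] [ 0.0177  0.669   1.1036 -0.      1.3696 -0.6484] [-0.7691 -0.7272 -0.1852] 88.07801537459788
[0.6036 0.1863 0.3262]
pad_a 0.83 [256.2   202.188] [0.6341 0.1121 0.05  ]
tip_a 0.96 [263.816 157.08 ] [0.6124 0.1552 0.08  ]
tip_a 0.88 [299.208 154.308] [0.6341 0.1752 0.08  ]
table 0.77 [277.48 154.98] [0.6214 0.1621 0.064 ]
table 0.62 [254.408 202.398] [0.6314 0.1146 0.064 ]
grip_mid 0.65 [281.792 202.482] [0.654  0.1273 0.05  ]
grip_mid 0.64 [280.224 201.306] [0.652  0.1273 0.05  ]
```

View pics/w3.png

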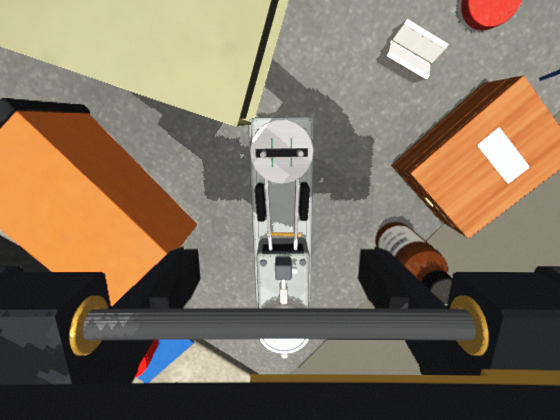

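Wrist view: the fingers are uncovered at (263,154) and (303,153) on the table at (283,151), and the black pads are at (261,201) and (304,201). The gripper lines up with the comparator. I'll descend to TCP z of about 0.058, which should keep the body just above the orange box.

In the tool's units: 0.03 m / 0.5 = 0.06, -0.0015 m / 0.5 = -0.003.

Call:
shift_gripper(
  increments={"rows": [[1,-0.003,0.0028,0.06,0,0,0],[1,0,0,0.06,0,0,0],[1,0,0,0.06,0,0,0],[1,0,0,0.05,0,0,0],[0.8,0,0,0.03,0,0,0],[0.7,0,0,0.02,0,0,0],[0.65,0,0,0,0,0,0],[0.6,0,0,0,0,0,0]]},
)

```text
clock: 13.85
tcp_pos: [0.6539, 0.1276, 0.0595]
eef_rot: [[-0.616, 0.787, 0.001], [0.787, 0.616, 0.0], [-0.0, 0.0, -1.0]]
wrist_force: [0.3, 0.2, 0.1]
grip_width: 0.721
gripper_force: 0.0
```

Call:
shift_gripper(
  increments={"rows": [[0.6,0,0,0,0,0,0],[0.6,0,0,0,0,0,0],[0.6,0,0,0,0,0,0]]},
)

```text
clock: 14.1
tcp_pos: [0.6541, 0.1276, 0.06]
eef_rot: [[-0.616, 0.787, 0.002], [0.787, 0.616, 0.0], [-0.001, 0.001, -1.0]]
wrist_force: [-0.0, -0.6, 0.4]
grip_width: 0.598
gripper_force: 0.0
```

Create tips.py:
```python
from h import *
import sys
np.set_printoptions(precision=4,suppress=True)
o=ctrl.get_obs();print(o["clock"],o["tcp_pos"],o["wrist_force"],"w",o["grip_width"]*88,o["gripper_force"])
p=ctrl.read_camera("wrist");save(p,sys.argv[1])
for k,z in(("tip_a",.08),("table",.064),("pad_a",.05)):
    R=ctrl.landmark_of(p,k)[:2];X=[atz(p,r["centre"],z) for r in R]
    for r,x in zip(R,X): print(k,round(r["p"],2),np.array(r["centre"])*[560,420],x)
    if len(X)>1: print("dist mm",np.linalg.norm(X[0]-X[1])*1e3,"mid",(X[0]+X[1])/2)
```

```bash
python3 tips.py w4.png
```

```text
14.1 [0.6541 0.1276 0.06  ] [-0.0336 -0.6167  0.3763] w 52.64667582771968 0.0
tip_a 0.92 [321.496 193.2  ] [0.6353 0.1751 0.08  ]
tip_a 0.69 [234.976 196.896] [0.6104 0.1539 0.08  ]
dist mm 32.75383183187333 mid [0.6229 0.1645 0.08  ]
table 0.83 [278.32  184.212] [0.6225 0.1651 0.064 ]
pad_a 0.95 [330.4   268.212] [0.6734 0.1442 0.05  ]
pad_a 0.66 [231.28  267.918] [0.6325 0.1125 0.05  ]
dist mm 51.82140512033067 mid [0.653  0.1283 0.05  ]
```

Call:
shift_gripper(
  increments={"rows": [[0.54,0,0,0,0,0,0],[0.54,0,0,0,0,0,0],[0.52,0,0,0,0,0,0],[0.5,0,0,0,0,0,0],[0.5,0,0,0,0,0,0],[0.5,0,0,0,0,0,0]]},
)

```text
clock: 14.8
tcp_pos: [0.6537, 0.1279, 0.0592]
eef_rot: [[-0.616, 0.787, 0.0], [0.787, 0.616, 0.0], [0.0, 0.001, -1.0]]
wrist_force: [0.5, 4.0, 4.5]
grip_width: 0.503
gripper_force: 5.6
```

```bash
python3 tips.py w5.png
```

```text
14.8 [0.6537 0.1279 0.0592] [0.4701 3.9858 4.5287] w 44.26908487148783 5.609450232877862
tip_a 0.98 [244.72  197.316] [0.613  0.1565 0.08  ]
tip_a 0.85 [304.304 196.098] [0.6304 0.1707 0.08  ]
dist mm 22.429575825646676 mid [0.6217 0.1636 0.08  ]
pad_a 0.66 [234.584 272.286] [0.6347 0.1122 0.05  ]
pad_a 0.57 [322.224 268.002] [0.6692 0.1423 0.05  ]
dist mm 45.72732602249258 mid [0.652  0.1272 0.05  ]
```

Call:
shift_gripper(
  increments={"rows": [[0.48,0,0,0,0,0,0],[0.48,0,0,0,0,0,0],[0.48,0,0,0,0,0,0],[0.48,0,0,0,0,0,0]]},
)

```text
clock: 15.33
tcp_pos: [0.6536, 0.1279, 0.0592]
eef_rot: [[-0.616, 0.787, 0.0], [0.787, 0.616, 0.001], [0.0, 0.0, -1.0]]
wrist_force: [-0.5, 4.8, 4.7]
grip_width: 0.479
gripper_force: 6.3
```

```bash
python3 tips.py w5.png
```

```text
15.3333 [0.6536 0.1279 0.0592] [-0.5227  4.7772  4.736 ] w 42.125489315545124 6.2732019879263134
tip_a 0.81 [303.8   195.006] [0.6299 0.171  0.08  ]
tip_a 0.67 [246.904 197.106] [0.6136 0.1571 0.08  ]
dist mm 21.41380956911929 mid [0.6217 0.1641 0.08  ]
pad_a 0.83 [321.496 268.38 ] [0.669  0.1419 0.05  ]
```

Call:
shift_gripper(
  increments={"rows": [[0.465,0,0,0,0,0,0],[0.465,0,0,0,0,0,0],[0.46,0,0,0,0,0,0],[0.46,0,0,0,0,0,0],[0.46,0,0,0,0,0,0]]},
)

```text
clock: 15.95
tcp_pos: [0.6536, 0.128, 0.0592]
eef_rot: [[-0.616, 0.787, 0.0], [0.787, 0.616, 0.001], [0.001, 0.0, -1.0]]
wrist_force: [-1.0, 6.2, 4.9]
grip_width: 0.458
gripper_force: 7.0
```

```bash
python3 tips.py w6.png
```

Run:
```python
from h import *
p=ctrl.read_camera("wrist");im=p["color"][150:300,205:350][:,:,::-1].copy()
cv2.imwrite("pics/w6c.png",cv2.resize(im,None,fx=4,fy=4,interpolation=cv2.INTER_CUBIC))
```

```text
15.95 [0.6536 0.128  0.0592] [-1.0158  6.1904  4.8514] w 40.28039177869814 6.970370064955205
tip_a 0.78 [249.704 197.61 ] [0.6145 0.1577 0.08  ]
tip_a 0.6 [295.904 195.51 ] [0.6277 0.169  0.08  ]
dist mm 17.407333827303322 mid [0.6211 0.1634 0.08  ]
table 0.82 [278.208 186.102] [0.6224 0.165  0.064 ]
pad_a 0.84 [319.984 269.388] [0.6687 0.141  0.05  ]
pad_a 0.71 [238.392 270.9  ] [0.6357 0.1142 0.05  ]
dist mm 42.51447648406758 mid [0.6522 0.1276 0.05  ]
```

View pics/w6c.png

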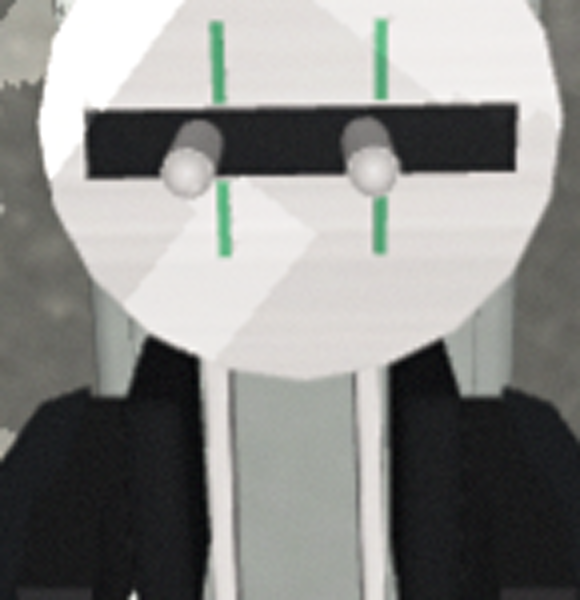

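Both fingers are about 17 mm apart, at crop (189,171) and (372,168), so the gap is about 12 mm. After allowing for perspective, both sit about 1.9 mm to the b side of the green lines at crop x 220 and 381. Shifting the grip +1.3 mm along tool y should centre them.

The manual's scale: shifts go in shares of 0.5 m and turns go in shares of pi/2 rad. Converting my numbers, 0.0007 m / 0.5 = 0.0014, 0.0006 m / 0.5 = 0.0012.

Call:
shift_gripper(
  increments={"rows": [[0.46,0,0.0014,0,0,0,0],[0.46,0,0.0012,0,0,0,0],[0.46,0,0,0,0,0,0],[0.46,0,0,0,0,0,0],[0.46,0,0,0,0,0,0],[0.46,0,0,0,0,0,0]]},
)

```text
clock: 16.7
tcp_pos: [0.6544, 0.1286, 0.0592]
eef_rot: [[-0.616, 0.788, -0.0], [0.788, 0.616, 0.0], [0.001, -0.0, -1.0]]
wrist_force: [-2.3, 5.7, 7.1]
grip_width: 0.464
gripper_force: 6.9
```

```bash
python3 tips.py w7.png
```

Run:
```python
from h import *
p=ctrl.read_camera("wrist");print(p["intrinsics"])
im=p["color"][150:300,205:350][:,:,::-1].copy()
a=cv2.resize(im,None,fx=4,fy=4,interpolation=cv2.INTER_CUBIC)
c=p["color"].astype(int)
g=(c[...,1]-c[...,0]>40)&(c[...,1]-c[...,2]>15);g[:150]=0;g[220:]=0
k,_,st,ce=cv2.connectedComponentsWithStats(g.astype(np.uint8))
for i in range(1,k):
    if st[i,4]>8: print("green",st[i],ce[i],atz(p,ce[i]/[560,420],.064))
cv2.imwrite("pics/w7c.png",a)
```

```text
16.7 [0.6544 0.1286 0.0592] [-2.3277  5.7023  7.0888] w 40.797611464799616 6.862856562947854
tip_a 0.66 [298.872 191.982] [0.6286 0.1714 0.08  ]
tip_a 0.63 [251.216 196.182] [0.6155 0.1591 0.08  ]
dist mm 17.96353867601041 mid [0.622  0.1653 0.08  ]
table 0.79 [275.8   188.706] [0.6232 0.1641 0.064 ]
pad_a 0.96 [317.52  269.682] [0.6686 0.1407 0.05  ]
pad_a 0.72 [237.776 269.304] [0.6358 0.1154 0.05  ]
dist mm 41.51034569347461 mid [0.6522 0.1281 0.05  ]
[[293.13670167   0.         278.6580638 ]
 [  0.         293.13670167 209.69678164]
 [  0.           0.           1.        ]]
green [296 155   3  20  60] [297.  164.5] [0.62378422 0.17774301 0.064     ]
green [255 156   4  20  57] [256.36842105 165.26315789] [0.61057414 0.16701786 0.064     ]
green [257 197   3  17  50] [258.02 205.16] [0.62154402 0.15351138 0.064     ]
green [296 199   3  15  43] [297.        205.6744186] [0.63510098 0.16380221 0.064     ]
```

View pics/w7c.png

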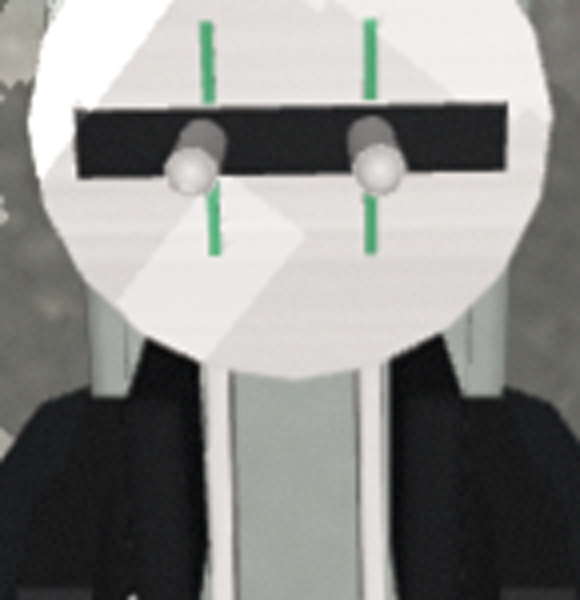

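In the tool's units: 0.0003 m / 0.5 = 0.0006.

Call:
shift_gripper(
  increments={"rows": [[0.456,0,0.0006,0,0,0,0],[0.456,0,0,0,0,0,0],[0.456,0,0,0,0,0,0],[0.456,0,0,0,0,0,0],[0.456,0,0,0,0,0,0],[0.456,0,0,0,0,0,0]]},
)

```text
clock: 17.45
tcp_pos: [0.6546, 0.1288, 0.0592]
eef_rot: [[-0.616, 0.788, -0.001], [0.788, 0.616, 0.0], [0.001, -0.0, -1.0]]
wrist_force: [-2.6, 4.8, 6.1]
grip_width: 0.459
gripper_force: 7.0
```

```bash
python3 tips.py w8.png
```

Run:
```python
from h import *
p=ctrl.read_camera("wrist")
print("cam z",p["T"][2,3])
im=p["color"][150:300,205:350][:,:,::-1].copy()
cv2.imwrite("pics/w8c.png",cv2.resize(im,None,fx=4,fy=4,interpolation=cv2.INTER_CUBIC))
```

```bash
python3 chk.py C.png | grep -v wrist
```

```text
17.45 [0.6546 0.1288 0.0592] [-2.6002  4.7747  6.1157] w 40.39505251489567 6.970300715183839
tip_a 0.62 [296.408 194.712] [0.6287 0.1702 0.08  ]
tip_a 0.61 [252.616 195.3  ] [0.6159 0.1599 0.08  ]
dist mm 16.45308035618743 mid [0.6223 0.165  0.08  ]
table 0.86 [277.312 184.296] [0.6227 0.1662 0.064 ]
pad_a 0.8 [316.512 269.304] [0.6683 0.1408 0.05  ]
pad_a 0.73 [238.112 271.782] [0.637  0.1145 0.05  ]
dist mm 40.883019933624006 mid [0.6526 0.1276 0.05  ]
cam z 0.1869060656166164
top cap 0.79 [375.816 191.52 ] [ 0.6384 -0.1467  0.    ]
top mat 0.73 [380.184 192.192] [ 0.6374 -0.1585 -0.004 ]
scene cap 0.86 [371.112 234.99 ] [ 0.6327 -0.1405  0.    ]
scene mat 0.78 [373.016 238.392] [ 0.627  -0.1484 -0.004 ]
```

View pics/w8c.png

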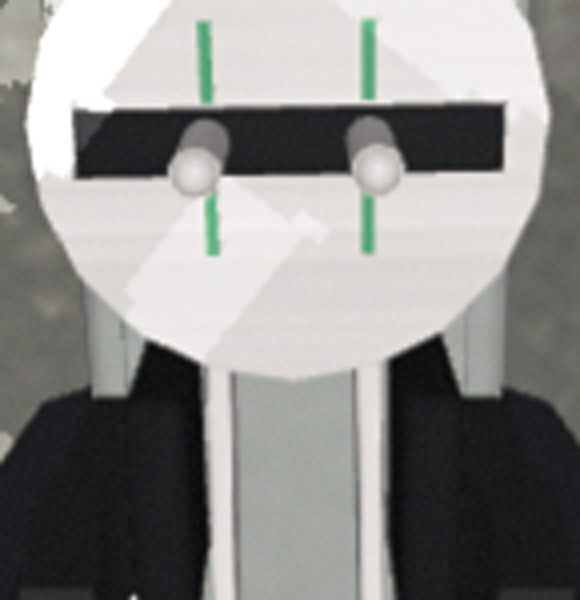

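The fingers at crop (194,171) and (377,169) project onto the green lines within about 0.2 mm, so the gap is about 12.0 mm. I'll let it settle and hand in.

Call:
shift_gripper(
  increments={"rows": [[0.456,0,0,0,0,0,0],[0.456,0,0,0,0,0,0],[0.456,0,0,0,0,0,0],[0.456,0,0,0,0,0,0],[0.456,0,0,0,0,0,0],[0.456,0,0,0,0,0,0]]},
)

```text
clock: 18.65
tcp_pos: [0.6546, 0.1288, 0.0592]
eef_rot: [[-0.616, 0.788, -0.001], [0.788, 0.616, 0.0], [0.001, -0.0, -1.0]]
wrist_force: [-3.3, 4.7, 5.8]
grip_width: 0.46
gripper_force: 7.0
```

```bash
python3 -c "
from cell import ctrl;print(ctrl.close_job())"
```

```text
the job is handed in; nothing more can be done
None
```

The cap stands mouth down on the blue mat, and the gripper is holding the comparator's fingers about 12 mm apart at the green lines (measured in the wrist camera picture); the job was handed in at about 19 s.

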